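# Tap two wedged ballast bars out of a bottle's neck

## Task

Two brass ballast bars are wedged side by side in the neck of the open clear bottle that lies in the rack. Pick the bottle up, tip its mouth down over the steel tray and tap its rim briskly, without hammering it, on the tray's rolled edge until both bars have dropped out into the tray; then lay the empty bottle back in its own bay of the rack the way it lay. Leave the other bottle and everything else on the bench where it is.

Things in the scene. Friction and masses are not known exactly. Their poses are not given: they have to be found in the camera images.
- bottle_mid (a point): Centre of the square body (88 mm long, 44 mm square, stiff clear plastic) of the open, uncapped bottle lying on its side. x runs along the bottle from mouth to base, y across, z up as it lies. Base 44 mm along +x, shoulder 44 mm and mouth 112 mm along -x; neck 30 mm thick. Both can be gripped from above across y. 46 mm above the table in the rack. 0.28 kg with the bars.
- bottle_mouth (a point): Centre of the open bottle's mouth, on its axis, in the plane of the rim; opening 22 mm. The rim is a bead 36 mm across on the last 8 mm of the neck (its underside 18 mm off the axis). Axes as bottle_mid. In the rack the mouth looks roughly towards the robot.
- bottle: The same open bottle as a body; origin on the underside of the lying bottle, half-way along its 156 mm length; axes as bottle_mid, so a mouth-down bottle has its x axis pointing up.
- bar_a_mid (a point): Centre of a brass bar (60 x 9 x 18 mm, long along x, 0.08 kg) in the bottle's neck, front end 6 mm behind the mouth, out of the fingers' reach. Rubber lips at the neck's root squeeze the pair: tipping and slow moves do not free it; each brisk tap of the rim (0.2 m/s or faster, mouth down 30 to 50 degrees) shifts it some millimetres; after 3 mm it slides out by itself. Expect 1 to 4 taps.
- bar_b_mid (a point): Centre of the other brass bar beside it, the same in all respects. Slow pushing on the edge frees neither: it only turns the bottle in the grip. A bar on its way out may lean between the mouth and the tray's floor until the bottle is drawn back up along its axis.
- tray: Fixed open steel tray, 150 mm along its x, 210 mm along its y, 3 mm walls with a rolled edge (6 mm bead) all round, its top 35 mm above the table; inner floor 3 mm above the table. Origin: centre of the underside. Any of its edges will do for tapping. It stands left or right of the rack.
- rack: Fixed plywood rack, 196 (x) x 200 mm, 8 mm base board, two bays at y = +58 and -58 mm; bottles lie mouth to -x. In a bay the body rests on a rear block (24 mm high, x = +63 mm, cheeks 54 mm apart up to 38 mm), the neck on a front block (31 mm high, x = -53 mm, cheeks 41 mm apart up to 44 mm); 32 mm high end stop at x = +90 mm. Free room for fingers between the blocks. Origin: centre of the underside.
- spare_mid (a point): Centre of the square body of the spare bottle in the other bay: the same bottle with an orange screw cap and washers inside. Leave it alone.
- solder_spool: Spool of solder, 60 mm across, 36 mm high, standing; origin under its centre. Leave it alone.
- flux_jar: Small jar with a green cap, 48 mm across, 55 mm high; origin under its centre. Leave it alone.
- screwdriver: Screwdriver with red handle, 180 mm long, lying along its x. Leave it alone.
- race_car: Orange model race car, 150 x 78 mm, 45 mm high; origin under its centre. Leave it alone.
- bare_chassis: Model car chassis without body, brass pan and four black tyres, 135 x 78 mm, 30 mm high; origin under its centre. Leave it alone.
- rotary_tool: Grey hand-held rotary tool lying on its side, 170 mm long along its x, 45 mm high; origin under its middle. Leave it alone.

How it is judged:
On the way, in this order (a step that is already met when the one before it is completed fails the run):
1. the tipped bottle's rim is tapped on the tray's edge while both bars are still in the neck (contact force between bottle and tray above 2.5 N and angle between bottle's own x axis and vertical below 1.22 rad and z of bottle_mouth in the frame of tray between 0.02 and 0.085 m and x of each of bar_a_mid, bar_b_mid in the frame of bottle above -0.055 m).
2. both bars lie in the tray (x of bar_a_mid in the frame of tray between -0.072 and 0.072 m and y of bar_a_mid in the frame of tray between -0.102 and 0.102 m and z of each of bar_a_mid, bar_b_mid in the frame of tray below 0.036 m and x of bar_b_mid in the frame of tray between -0.072 and 0.072 m and y of bar_b_mid in the frame of tray between -0.102 and 0.102 m), for 0.2 s.
At the end, for the whole second after the job is handed in: Both brass bars lie in the tray (centres inside its walls and less than 36 mm above its underside, about the height of its edge), and the open bottle is at rest in its own bay as at the start: the centre of its body within 12 mm and its mouth within 15 mm of where they were (all of step 2 and linear speed of bottle below 0.02 m/s and distance of bottle_mid from where it was at the start of the episode below 0.012 m and distance of bottle_mouth from where it was at the start of the episode below 0.015 m); the robot touches nothing.
It fails at once if the bottle is hammered on the tray (more than 80 N) (contact force between bottle and tray above 80 N).
It fails at once if the spare bottle is moved by more than 20 mm (distance of spare_mid from where it was at the start of the episode above 0.02 m).
It fails at once if another thing on the bench is moved by more than 20 mm (distance of any of solder_spool, flux_jar, screwdriver, race_car, bare_chassis, rotary_tool from where it was at the start of the episode above 0.02 m).
It also fails if it takes over 48 s, if anything falls off the work surface, if the arm or the gripper's body presses on something with over 40 N, if the wrist force passes 120 N, or if a joint passes its speed limit or range.

## Robot

A 6-joint arm with a two-finger parallel gripper is mounted at the origin on the work surface. World frame = base frame: x ahead of the robot, y to its left, z up, the work surface at z = 0. Lengths are in m, angles in rad, forces in N, time in s.
With the tool pointing down it reaches from about 0.3 to 0.875 m from the base axis. Payload 6.4 kg.
Tool frame: the origin (TCP) lies between the finger pads; the fingertips stand ctrl.tip_reach ahead of it and the grasp point (between the pads) lies 11 mm behind it (ctrl.tip_reach is the distance from the TCP to the fingertips, in m); z points along the fingers, x is the direction in which the jaws open and shut, and the axes are right-handed (so a half turn about z gives the same grasp; the last joint's range is limited). The gripper opens to 85 mm and grips with 20 to 120 N. Pads are 22 mm wide; open, the fingers measure 114 mm over their backs; the gripper's body (76 mm by 85 mm) begins 54 mm behind the grasp point. The pads swing forward as they close: fully open they stand 13 mm farther back than shut.
Start: joints at [1.034, 0.181, 1.607, -0, 1.354, -0.206], TCP at [0.187, 0.544, 0.239] pointing down, gripper open.
Joint ranges: [-2.99, 2.99], [-0.89, 2.07], [0.3, 2.58], [-1.14, 4.28], [0, 2.63], [-3.12, 3.12]. Speed limits (rad/s): [2.57, 2.57, 3.01, 3.14, 3.14, 3.14].

## Interface

Orientations are given as a unit quaternion [w, x, y, z].
In Python, from bench import telemetry, viewer, ticket, nets, ctrl gives the robot as it stands.
- The arm moves only by the tool step_arm, never from a script. Its argument "plan" is a list of rows, each a list of 2 entries, a list of its own where there are three numbers: the shift along the tool's x, y, z in m, then the turn, a rotation vector about the tool's x, y, z in degrees. A call has 1 to 5 rows; each row is the pose to reach, as a shift and turn from the pose commanded when the call began, along the tool's axes at that moment; what a row does not reach only later rows make up. A row lasts 1/10 s, in which the tool goes at most 50 mm and 8.59 degrees, less where a joint would pass 70% of its speed; a pose out of reach is approached as far as the arm can. A call with a gripper value outside its range is refused whole. "fingers" is the opening in per cent of the stroke, from 0 (shut) to 100 (fully open), set as the call begins (left out, the last holds). The fingers move at their own pace and stop on an object; the grip force is fixed at half the most. Time passes only in rows, so rows that repeat a pose let the fingers close. It gives the time, the measured TCP pose, the force and the opening at its end, in the units of the state.
- telemetry.get_obs(): the state, without advancing time (a new reading comes with each control period).
- viewer.camera(name): name is "scene" or "top" or "wrist"; returns the picture (400x640x3 uint8, red, green, blue); there is no depth.
- viewer.get_calibration(name): a dict with "K" (3x3 intrinsics, pixels), "dist" ([k1, k2, p1, p2, k3] as OpenCV has them; the pictures are not rectified), "origin" and "orientation" of the camera in the world. Camera axes: x right, y up, looking along -z (the intrinsics and any distortion apply to the point x, -y, -z); pixel columns grow to the right and rows downward; lengths in m; the calibration is good to about 2 mm. A picture is of the moment at which its call begins: read the wrist's pose just before it. get_calibration takes no time and is no camera call; for the wrist camera it gives the pose at the moment of the call.
- ticket.hand_in(): hands the job in, once; it reports no verdict.
Trained networks look in the newest picture that a camera, given by its name, has taken for a name from the list of things; names that differ only in an ending like _2 or _b are one class to them, and where a whole thing is asked for, a point or a joint stands for the part that bears it (a point fixed in the world has none). Each returns a list of dicts, best first, with "score" (0 to 1); they miss things now and then, are a little off and sometimes report something else, mostly with a low value. They report only what shows in the picture. A call takes as long as a camera call.
- nets.boxes_of(thing, camera): "extent" ([left, top, right, bottom] in pixels, round what is visible of it).
The state is a dict: "time_s": time; "q": joint angles; "dq": joint speeds; "joint_efforts": joint torques, N m; "eef_pos": TCP position; "eef_rot": TCP orientation; "wrist_force": force on the tool from outside, world axes, zero at the start; "torque": the same for the moment, N m; "opening": opening from 0.0 (shut) to 1.0 (fully open).
Only numpy, scipy, OpenCV 4.12 (cv2) and the standard library are available. Lean on these libraries where they do the work, as an engineer would, in place of code of your own. Each camera call takes 0.05 s, during which the arm holds its last target.

## Working session

There is one attempt and no reset: what is moved stays moved. The work goes in short steps, Python scripts to look and compute and a tool call to move; the robot and the scene stay as the last step left them, time stands still between calls to the robot, and variables do not carry over. Pictures are saved under pics/ and viewed, and the job is handed in when it is done.

Besides the shell and the picture viewer there is one more tool, called after "Call:" as name(argument=value, ...) on one line, values as JSON. step_arm: Moves the arm, as the interface text tells. Its arguments: {"type":"object","properties":{"plan":{"type":"array"},"fingers":{"type":"number"}},"required":["plan"]}

```bash
ls; mkdir -p pics; python3 - <<'E'
from bench import telemetry, viewer, ticket, nets, ctrl
import cv2
print(telemetry.get_obs()); print(ctrl.tip_reach)
for n in ["scene","top"]:
    im=viewer.camera(n); cv2.imwrite(f"pics/{n}0.png",im[:,:,::-1])
    print(n,viewer.get_calibration(n))
    for t in ["bottle","bottle_mid","bottle_mouth","tray","rack","spare_mid"]:
        print(t,[(d['score'],[round(v) for v in d['extent']]) for d in nets.boxes_of(t,n)[:3]])
E
```

```text
pics
{'time_s': 0.0, 'q': array([ 1.03368509e+00,  1.81522398e-01,  1.60798412e+00,  1.13895092e-05,
        1.35381890e+00, -2.06229207e-01]), 'dq': array([-8.46286839e-05, -9.88232705e-04,  3.36845413e-04, -1.58786337e-03,
        4.09392076e-04, -6.85954437e-04]), 'joint_efforts': array([ 6.60605019e-04, -4.44887352e+01, -3.51334190e+01, -2.52465925e-04,
        9.24388587e-03, -2.24483591e-05]), 'eef_pos': array([0.18646866, 0.54336401, 0.23840617]), 'eef_rot': array([ 3.43217758e-04,  8.13903763e-01,  5.80999066e-01, -7.95521902e-04]), 'wrist_force': array([-0.51274515,  0.06619561, -0.44735911]), 'torque': array([ 0.0431301 , -0.01280088, -0.01110194]), 'opening': 1.0017730381295709}
0.008
scene {'K': array([[441.72372029,   0.        , 319.45740623],
       [  0.        , 441.72372029, 193.4988572 ],
       [  0.        ,   0.        ,   1.        ]]), 'dist': array([-0.08088095,  0.        ,  0.        ,  0.        ,  0.        ]), 'origin': array([0.87188166, 0.57118847, 1.0036447 ]), 'orientation': array([0.26582094, 0.08079663, 0.29057988, 0.91562791])}
bottle [(0.85, [252
[... 251 characters left out ...]
75, [236, 129, 288, 159])]
top {'K': array([[431.45703419,   0.        , 318.93094225],
       [  0.        , 431.45703419, 198.3210526 ],
       [  0.        ,   0.        ,   1.        ]]), 'dist': array([-0.01739149,  0.        ,  0.        ,  0.        ,  0.        ]), 'origin': array([0.28829464, 0.01167712, 1.36700646]), 'orientation': array([ 0.70894528,  0.05712265, -0.06618596, -0.69982356])}
bottle [(0.59, [347, 156, 367, 204])]
bottle_mid [(0.59, [350, 158, 365, 207])]
bottle_mouth [(0.72, [349, 154, 368, 207])]
tray [(0.64, [311, 236, 327, 252]), (0.56, [223, 172, 293, 224])]
rack [(0.87, [340, 154, 407, 221]), (0.35, [347, 158, 369, 206])]
spare_mid [(0.8, [383, 161, 401, 213])]
```

View pics/scene0.png

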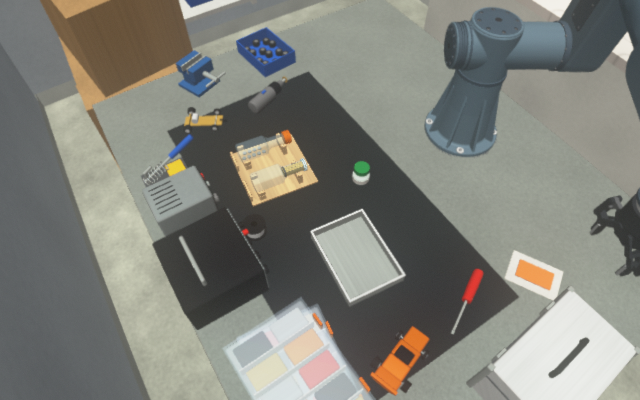

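View pics/top0.png

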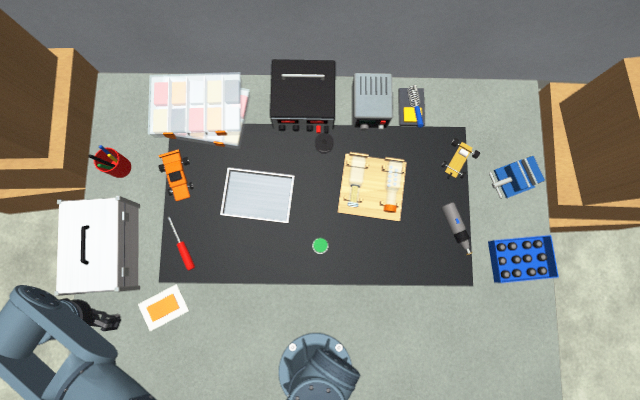

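```bash
python3 - <<'E'
import cv2
im=cv2.imread("pics/top0.png")
cv2.imwrite("pics/topc.png",cv2.resize(im[140:260,210:420],None,fx=3.8,fy=3.8,interpolation=cv2.INTER_CUBIC))
im=cv2.imread("pics/scene0.png")
cv2.imwrite("pics/scenec.png",cv2.resize(im[115:315,215:415],None,fx=3,fy=3,interpolation=cv2.INTER_CUBIC))
E
```

```text
(no output)
```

View pics/topc.png

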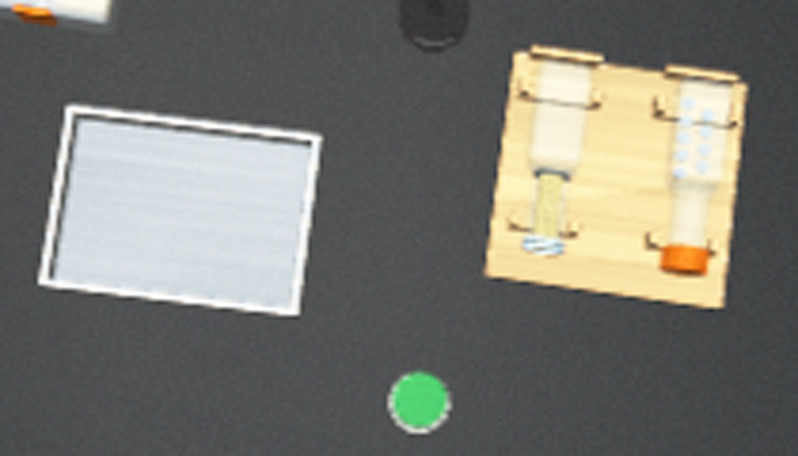

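View pics/scenec.png

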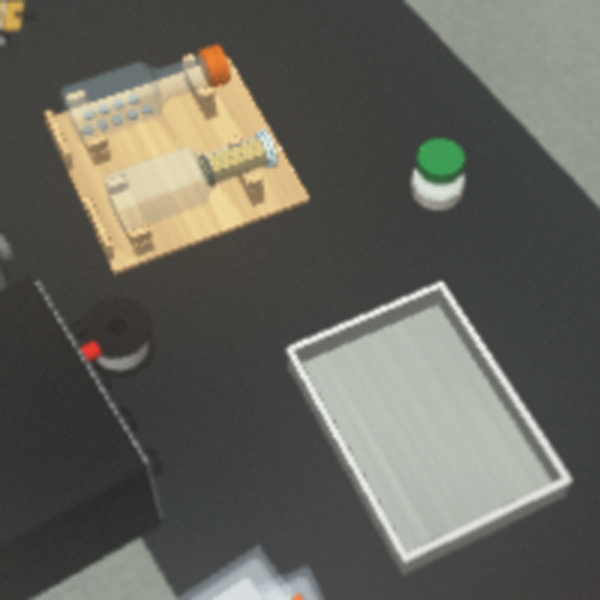

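```bash
cat > h.py <<'E'
import numpy as np, cv2
from scipy.spatial.transform import Rotation as R
from scipy.optimize import least_squares
def rot(q): return R.from_quat([q[1],q[2],q[3],q[0]])
def proj(c,P):
    P=np.atleast_2d(P).astype(float)
    pc=rot(c['orientation']).inv().apply(P-c['origin'])*[1,-1,-1]
    return cv2.projectPoints(pc,np.zeros(3),np.zeros(3),c['K'],c['dist'])[0].reshape(-1,2)
def ray(c,px,z):
    u=cv2.undistortPoints(np.array(px,float).reshape(-1,1,2),c['K'],c['dist']).reshape(-1,2)
    d=rot(c['orientation']).apply(np.c_[u[:,0],-u[:,1],-np.ones(len(u))])
    s=(z-c['origin'][2])/d[:,2]
    return c['origin']+d*s[:,None]
E
python3 - <<'E'
from h import *
from bench import viewer
T=viewer.get_calibration("top");S=viewer.get_calibration("scene")
def t(p): return np.array(p)/3.8+[210,140]-.37
def s(p): return np.array(p)/3+[215,115]-.33
# order: (+x,+y),(+x,-y),(-x,-y),(-x,+y)
rt=t([(513,50),(748,82),(722,307),(485,275)]); rs=s([(115,268),(45,112),(229,62),(309,198)])
tt=t([(66,105),(322,133),(298,316),(38,284)]); ts=s([(405,562),(288,350),(442,283),(571,482)])
for nm,pt,ps,z,hx,hy in [("rack",rt,rs,.008,.098,.1),("tray",tt,ts,.035,.078,.108)]:
    print(nm,"top",ray(T,pt,z)[:,:2].round(4).tolist(),"\n scene",ray(S,ps,z)[:,:2].round(4).tolist())
    def W(p):
        c,si=np.cos(p[2]),np.sin(p[2])
        L=np.array([[hx,hy],[hx,-hy],[-hx,-hy],[-hx,hy]])
        return np.c_[p[0]+L@[c,-si],p[1]+L@[si,c],np.full(4,z)]
    for w in ("t","s","ts"):
        f=lambda p:np.concatenate(([ (proj(T,W(p))-pt).ravel()] if 't' in w else [])+([(proj(S,W(p))-ps).ravel()] if 's' in w else []))
        r=least_squares(f,[.5,0,0],loss='soft_l1'); print(w,r.x.round(4),np.degrees(r.x[2]).round(2),np.abs(r.fun).max())
E
```

```text
rack top [[0.6802, -0.0865], [0.6551, -0.2884], [0.4604, -0.2619], [0.4848, -0.0633]] 
 scene [[0.6747, -0.0918], [0.6482, -0.2948], [0.4613, -0.2537], [0.4845, -0.0642]]
t [ 0.5701 -0.1749 -0.1247] -7.15 0.609105339252153
s [ 0.5664 -0.1775 -0.1424] -8.16 2.5943772869158863
ts [ 0.5684 -0.1753 -0.1319] -7.56 2.2062488257759867
tray top [[0.6192, 0.2884], [0.5984, 0.0745], [0.445, 0.0908], [0.4684, 0.3039]] 
 scene [[0.6178, 0.2867], [0.595, 0.079], [0.4464, 0.0938], [0.4692, 0.3029]]
t [ 0.5328  0.1894 -0.1037] -5.94 0.7443164140903207
s [ 0.5319  0.1901 -0.1025] -5.87 2.0530841461541627
ts [ 0.5323  0.1897 -0.1028] -5.89 2.2707388648638585
```

```bash
python3 - <<'E'
from h import *
from bench import viewer,telemetry
T=viewer.get_calibration("top");S=viewer.get_calibration("scene")
def t(p): return np.array(p)/3.8+[210,140]-.37
def s(p): return np.array(p)/3+[215,115]-.33
print("top mouth/shoulder/base",ray(T,t([(541,255),(550,172),(565,62)]),.046)[:,:2].round(3))
print("scene mouth/should/base",ray(S,s([(270,148),(203,172),(112,203)]),.046)[:,:2].round(3))
for zz in (0,.2): print("oven",ray(T,[(272,128),(335,128),(303,128),(240,145),(150,135)],zz)[:,:2].round(3).tolist())
print("oven scene base",ray(S,[(268,268),(200,325),(265,290)],0)[:,:2].round(3).tolist())
W=viewer.get_calibration("wrist");o=telemetry.get_obs()
r=rot(o['eef_rot']);print("tool",r.as_matrix().round(3).tolist())
print("cam in tool",r.inv().apply(W['origin']-o['eef_pos']),(r.inv()*rot(W['orientation'])).as_matrix().round(3).tolist(),W['K'],W['dist'])
E
```

```text
top mouth/shoulder/base [[ 0.496 -0.107]
 [ 0.566 -0.114]
 [ 0.66  -0.127]]
scene mouth/should/base [[ 0.499 -0.108]
 [ 0.565 -0.117]
 [ 0.652 -0.131]]
oven [[0.764, 0.154], [0.767, -0.055], [0.765, 0.051], [0.704, 0.257], [0.733, 0.555]]
oven [[0.694, 0.133], [0.697, -0.045], [0.696, 0.045], [0.643, 0.221], [0.668, 0.475]]
oven scene base [[0.73, 0.094], [0.935, 0.138], [0.764, 0.142]]
tool [[0.325, 0.946, 0.0], [0.946, -0.325, 0.0], [0.0, 0.0, -1.0]]
cam in tool [ 0.00083368 -0.07855744 -0.13437608] [[1.0, -0.0, 0.0], [-0.0, -0.952, -0.306], [0.0, 0.306, -0.952]] [[324.16787719   0.         322.58660914]
 [  0.         324.16787719 202.38317118]
 [  0.           0.           1.        ]] [-0.06389234  0.          0.          0.          0.        ]
```

Call:
step_arm(plan=[[[-0.032,0.038,0.002],[0,0,0]],[[-0.064,0.076,0.005],[0,0,0]],[[-0.096,0.114,0.007],[0,0,0]],[[-0.128,0.152,0.01],[0,0,0]],[[-0.16,0.19,0.012],[0,0,0]]], fingers=100)

```text
time_s: 1.2
eef_pos: [0.315, 0.3292, 0.2274]
eef_rot: [0.0, 0.814, 0.581, 0.0]
wrist_force: [1.1, -0.4, -0.1]
opening: 0.997
```

Call:
step_arm(plan=[[[-0.032,0.038,0.002],[0,0,0]],[[-0.064,0.076,0.005],[0,0,0]],[[-0.096,0.114,0.007],[0,0,0]],[[-0.128,0.152,0.01],[0,0,0]],[[-0.16,0.19,0.012],[0,0,0]]])

```text
time_s: 1.7
eef_pos: [0.443, 0.1158, 0.2155]
eef_rot: [0.0, 0.814, 0.581, 0.0]
wrist_force: [1.4, 0.2, 0.0]
opening: 0.998
```

Call:
step_arm(plan=[[[-0.032,0.038,0.002],[0,0,0]],[[-0.064,0.076,0.005],[0,0,0]],[[-0.096,0.114,0.007],[0,0,0]],[[-0.128,0.152,0.01],[0,0,0]],[[-0.16,0.19,0.012],[0,0,0]]])

```text
time_s: 2.2
eef_pos: [0.5707, -0.0973, 0.2032]
eef_rot: [0.0, 0.814, 0.581, 0.0]
wrist_force: [1.6, 0.3, 0.8]
opening: 1.003
```

Call:
step_arm(plan=[[[-0.01,0.01,0.0],[0,0,-6]],[[-0.017,0.018,0],[0,0,-11.8]],[[-0.017,0.018,0],[0,0,-11.8]]])

```text
time_s: 2.5
eef_pos: [0.5818, -0.1187, 0.203]
eef_rot: [0.0, 0.75, 0.661, -0.0]
wrist_force: [0.3, 0.5, 0.4]
opening: 0.999
```

```bash
python3 - <<'E'
from h import *
from bench import viewer,telemetry,nets
o=telemetry.get_obs();print(o['time_s'],o['eef_pos'],o['q'].round(3),rot(o['eef_rot']).as_matrix().round(3).tolist())
im=viewer.camera("wrist");W=viewer.get_calibration("wrist")
np.save("w1.npy",[W],allow_pickle=True)
cv2.imwrite("pics/w1.png",im[:,:,::-1])
for t in ["bottle","bottle_mouth","bar_a_mid","rack"]:
    print(t,[(d['score'],[round(v) for v in d['extent']]) for d in nets.boxes_of(t,"wrist")[:3]])
E
```

```text
2.5 [ 0.58183394 -0.11872951  0.20301634] [-0.401  0.256  1.593 -0.     1.293 -1.846] [[0.126, 0.992, -0.0], [0.992, -0.126, -0.0], [-0.0, -0.0, -1.0]]
bottle [(0.96, [300, 93, 349, 264]), (0.25, [166, 92, 232, 263])]
bottle_mouth [(0.58, [297, 91, 350, 264])]
bar_a_mid []
rack [(0.64, [159, 68, 365, 264])]
```

View pics/w1.png

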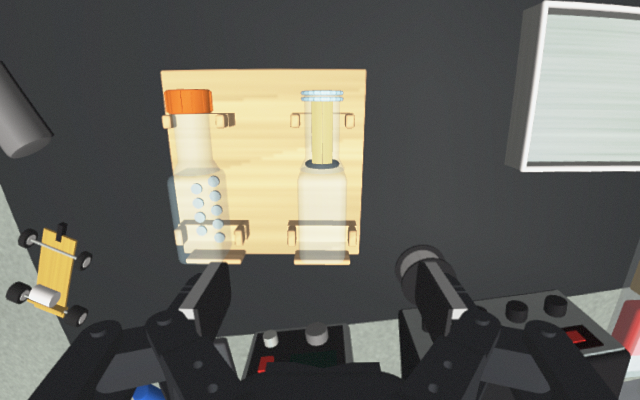

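```bash
python3 - <<'E'
from h import *
im=cv2.imread("pics/w1.png")
cv2.imwrite("pics/w1c.png",cv2.resize(im[60:270,270:380],None,fx=2.8,fy=2.8,interpolation=cv2.INTER_CUBIC))
W=np.load("w1.npy",allow_pickle=True)[0]
b=np.array([.6086,-.1215]);a=np.radians(-7.2)
ex=np.array([np.cos(a),np.sin(a)]);ey=np.array([-np.sin(a),np.cos(a)])
pts={}
for n,x,y,z in [("mouth_top",-.112,0,.064),("mouth_bot",-.112,0,.028),("rim_l",-.108,-.018,.046),("rim_r",-.108,.018,.046),("shoul_l",-.044,-.022,.068),("shoul_r",-.044,.022,.068),("base_l",.044,-.022,.068),("base_r",.044,.022,.068)]:
    print(n,proj(W,[*(b+x*ex+y*ey),z]).round(1))
c=np.array([.569,-.175])
for x,y in [(.098,.1),(.098,-.1),(-.098,-.1),(-.098,.1)]: print("rack",proj(W,[*(c+x*ex+y*ey),.008]).round(1))
# rack corners seen -> world
r=ray(W,[(367,69.5),(162,70.5),(360,254)],.008);print(r.round(4))
d=r[0]-r[1];print("rack yaw",np.degrees(np.arctan2(-d[0],d[1])))
print(np.hypot(*d[:2]))
E
```

```text
mouth_top [[320.9  90.9]]
mouth_bot [[321.1  91.9]]
rim_l [[300.1  96.4]]
rim_r [[341.9  96.2]]
shoul_l [[295.3 174.7]]
shoul_r [[347.  174.6]]
base_l [[297.9 266.8]]
base_r [[345.  266.7]]
rack [[358.8 257.3]]
rack [[183.7 257. ]]
rack [[158.5  74.7]]
rack [[365.   72.1]]
[[ 0.4822 -0.0614  0.008 ]
 [ 0.456  -0.2574  0.008 ]
 [ 0.6748 -0.0863  0.008 ]]
rack yaw -7.6059648925901255
0.1977716146394291
```

View pics/w1c.png

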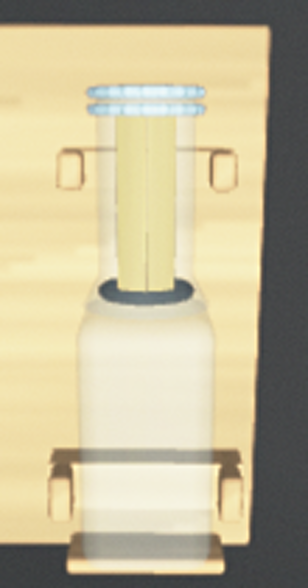

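Call:
step_arm(plan=[[[0.001,0,0.04],[0,0,0]],[[0.001,0,0.08],[0,0,0]],[[0.001,0,0.12],[0,0,0]],[[0.001,0,0.15],[0,0,0]],[[0.001,0,0.168],[0,0,0]]], fingers=100)

```text
time_s: 3.25
eef_pos: [0.5797, -0.1146, 0.0326]
eef_rot: [-0.002, 0.75, 0.662, -0.001]
wrist_force: [-0.5, 1.0, 0.3]
opening: 0.999
```

Call:
step_arm(plan=[[[0,0,0],[0,0,0]],[[0,0,0],[0,0,0]],[[0,0,0],[0,0,0]],[[0,0,0],[0,0,0]],[[0,0,0],[0,0,0]]], fingers=0)

```text
time_s: 3.75
eef_pos: [0.5831, -0.1167, 0.0374]
eef_rot: [0.002, 0.75, 0.662, 0.001]
wrist_force: [-0.0, 1.1, 6.3]
opening: 0.513
```

Call:
step_arm(plan=[[[0,0,0],[0,0,0]],[[0,0,0],[0,0,0]],[[0,0,0],[0,0,0]],[[0,0,0],[0,0,0]]])

```text
time_s: 4.15
eef_pos: [0.5831, -0.1167, 0.0374]
eef_rot: [0.002, 0.75, 0.662, 0.001]
wrist_force: [-0.3, 0.1, 6.6]
opening: 0.511
```

```bash
python3 - <<'E'
from h import *
from bench import viewer,telemetry,nets
o=telemetry.get_obs();print(o['time_s'],o['eef_pos'],o['wrist_force'],o['torque'],o['opening'])
im=viewer.camera("wrist")
cv2.imwrite("pics/w2.png",im[:,:,::-1])
E
```

```text
4.15 [ 0.58310453 -0.11668598  0.03742939] [-0.33125033  0.05650508  6.56899976] [0.16099129 0.09297424 0.04321887] 0.5113673477980399
```

View pics/w2.png

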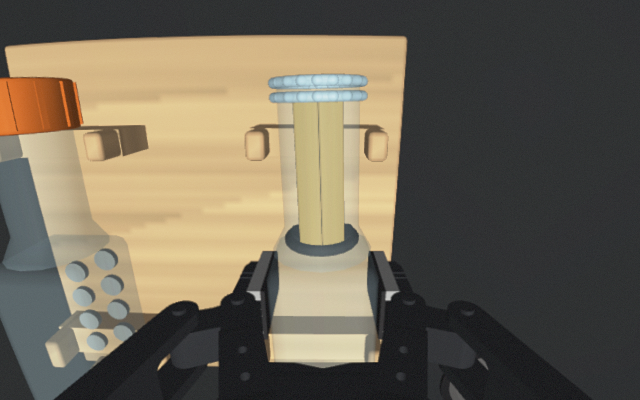

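Call:
step_arm(plan=[[[0,0,-0.01],[0,0,0]],[[0,0,-0.035],[0,0,0]],[[0,0,-0.07],[0,0,0]],[[0,0,-0.11],[0,0,0]],[[0,0,-0.15],[0,0,0]]])

```text
time_s: 4.7
eef_pos: [0.5807, -0.1158, 0.1867]
eef_rot: [-0.001, 0.75, 0.662, -0.0]
wrist_force: [0.3, -0.5, -2.4]
opening: 0.506
```

```bash
python3 - <<'E'
from h import *
from bench import viewer,telemetry,nets
o=telemetry.get_obs();print(o['time_s'],o['eef_pos'],o['wrist_force'],o['torque'],o['opening'])
im=viewer.camera("wrist")
cv2.imwrite("pics/w3.png",im[:,:,::-1])
print(telemetry.get_obs()['eef_pos'])
r=rot(o['eef_rot']).as_matrix();print(r.round(3))
E
```

```text
4.7 [ 0.58071729 -0.11583109  0.18665021] [ 0.3033954  -0.48829608 -2.41232556] [-0.02336275 -0.11072367  0.01654964] 0.5057001636894551
[ 0.58467612 -0.11723811  0.19499272]
[[ 0.125  0.992 -0.001]
 [ 0.992 -0.125  0.001]
 [ 0.    -0.001 -1.   ]]
```

View pics/w3.png

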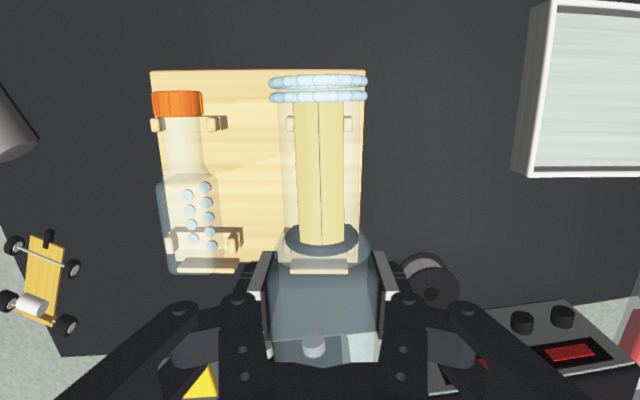

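Call:
step_arm(plan=[[[0.01,0,0],[0,0,0]],[[0.035,-0.002,0],[0,0,0]],[[0.07,-0.005,0],[0,0,0]],[[0.11,-0.008,0],[0,0,0]],[[0.15,-0.011,0],[0,0,0]]])

```text
time_s: 5.25
eef_pos: [0.5875, 0.036, 0.183]
eef_rot: [-0.002, 0.75, 0.661, -0.001]
wrist_force: [0.3, -0.7, -2.5]
opening: 0.51
```

Call:
step_arm(plan=[[[0.04,-0.003,0],[0,0,0]],[[0.08,-0.006,0],[0,0,0]],[[0.12,-0.009,0],[0,0,0]],[[0.155,-0.011,0],[0,0,0]],[[0.172,-0.012,0],[0,0,0]]])

```text
time_s: 5.75
eef_pos: [0.5966, 0.2096, 0.1829]
eef_rot: [-0.002, 0.749, 0.663, -0.001]
wrist_force: [0.5, 0.6, -3.5]
opening: 0.51
```

Call:
step_arm(plan=[[[0,0,0],[0,0,0]],[[0,0,0],[0,0,0]]])

```text
time_s: 5.95
eef_pos: [0.5978, 0.2059, 0.1838]
eef_rot: [-0.0, 0.75, 0.662, -0.001]
wrist_force: [-0.3, 0.4, -4.0]
opening: 0.504
```

```bash
python3 - <<'E'
from h import *
from bench import viewer,telemetry,nets
o=telemetry.get_obs();print(o['time_s'],o['eef_pos'],o['wrist_force'],o['torque'],o['opening'],o['q'].round(3))
im=viewer.camera("wrist");W=viewer.get_calibration("wrist");np.save("w4.npy",[W],allow_pickle=True)
cv2.imwrite("pics/w4.png",im[:,:,::-1])
r=rot(o['eef_rot']).as_matrix();print(r.round(3))
for n,y in (("m",-.086),("bead",-.078)):
  for a in (-90,0,90,180):
    p=o['eef_pos']+r@[.018*np.cos(np.radians(a)),y,-.0086+.018*np.sin(np.radians(a))];print(n,a,proj(W,p).round(1))
E
```

```text
5.95 [0.59783656 0.20588487 0.18384541] [-0.30690431  0.41938025 -3.96961522] [-0.0561796  -0.07426903  0.00789776] 0.5042235625710404 [ 1.450e-01  3.580e-01  1.503e+00 -1.000e-03  1.283e+00 -1.302e+00]
[[ 0.124  0.992 -0.003]
 [ 0.992 -0.124 -0.001]
 [-0.001 -0.002 -1.   ]]
m -90 [[321.7  72.3]]
m 0 [[370.9  76.3]]
m 90 [[322.  79.]]
m 180 [[272.8  76.4]]
bead -90 [[321.8  98.8]]
bead 0 [[370.1  98.8]]
bead 90 [[322.   98.7]]
bead 180 [[273.7  98.9]]
```

View pics/w4.png

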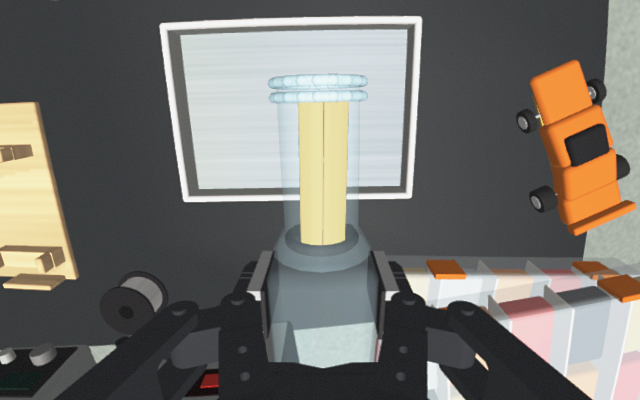

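```bash
python3 - <<'E'
from h import *
W=np.load("w4.npy",allow_pickle=True)[0]
p=ray(W,[(410.5,198.5),(184,201.5),(161,24),(421,17.5)],.033)
print(p.round(4));c=p.mean(0);print(c)
for i in range(4): print(np.hypot(*(p[i]-p[i-3])[:2]))
d=p[0]-p[1];print(np.degrees(np.arctan2(-d[0],d[1])))
d=p[0]-p[3];print(np.degrees(np.arctan2(d[1],d[0])))
E
```

```text
[[0.6177 0.2854 0.033 ]
 [0.5944 0.0755 0.033 ]
 [0.4438 0.0927 0.033 ]
 [0.4668 0.3018 0.033 ]]
[0.53067523 0.18886349 0.033     ]
0.21117438001766164
0.15153597706118493
0.2103889191661016
0.1518145379200095
-6.345369319517482
-6.208854253165377
```

Call:
step_arm(plan=[[[0.001,0.012,0.003],[-8.5,0,0]],[[0.002,0.024,0.006],[-17,0,0]],[[0.004,0.036,0.008],[-25.5,0,0]],[[0.005,0.049,0.011],[-34,0,0]],[[0.006,0.06,0.014],[-42.5,0,0]]])

```text
time_s: 6.5
eef_pos: [0.6562, 0.2001, 0.1718]
eef_rot: [0.262, 0.706, 0.618, 0.225]
wrist_force: [0.4, -3.1, -3.6]
opening: 0.511
```

Call:
step_arm(plan=[[[0,0,0],[0,0,0]],[[0,0,0],[0,0,0]],[[0,0,0],[0,0,0]]])

```text
time_s: 6.8
eef_pos: [0.6581, 0.2007, 0.1734]
eef_rot: [0.261, 0.707, 0.618, 0.224]
wrist_force: [-0.1, -0.2, -2.8]
opening: 0.51
```

```bash
cat > look.py <<'E'
from h import *
import sys
from bench import viewer,telemetry,nets
o=telemetry.get_obs();print(o['time_s'],o['eef_pos'].round(4),o['wrist_force'].round(1),o['torque'].round(2),round(o['opening'],3),o['q'].round(3))
r=rot(o['eef_rot']).as_matrix();print(r.round(3).tolist())
m=o['eef_pos']+r@[-.001,-.086,-.0086];print("mouth",m.round(4),"tilt",np.degrees(np.arcsin(r[2,1])).round(1))
n=sys.argv[1]
for cam in sys.argv[2:]:
    im=viewer.camera(cam)[:,:,::-1]; W=viewer.get_calibration(cam); print(cam,"mouth px",proj(W,m).round(1), "tcp",proj(W,o['eef_pos']).round(1))
    if cam=="scene": im=cv2.resize(im[130:330,220:440],None,fx=3,fy=3,interpolation=cv2.INTER_CUBIC)
    cv2.imwrite(f"pics/{n}_{cam}.png",im)
E
python3 look.py a1 wrist scene
```

```text
6.8 [0.6581 0.2007 0.1734] [-0.1 -0.2 -2.8] [0.06 0.51 0.01] 0.51 [ 0.231  0.221  1.871 -0.575  0.448 -0.76 ]
[[0.135, 0.757, 0.639], [0.991, -0.099, -0.092], [-0.006, 0.646, -0.764]]
mouth [0.5874 0.209  0.1245] tilt 40.2
wrist mouth px [[317.2  76.9]] tcp [[320.4 273.4]]
scene mouth px [[343.2 252.1]] tcp [[313.9 254.4]]
```

View pics/a1_wrist.png

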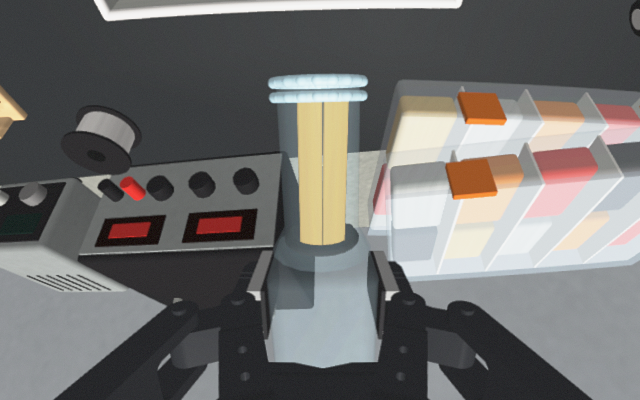

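View pics/a1_scene.png

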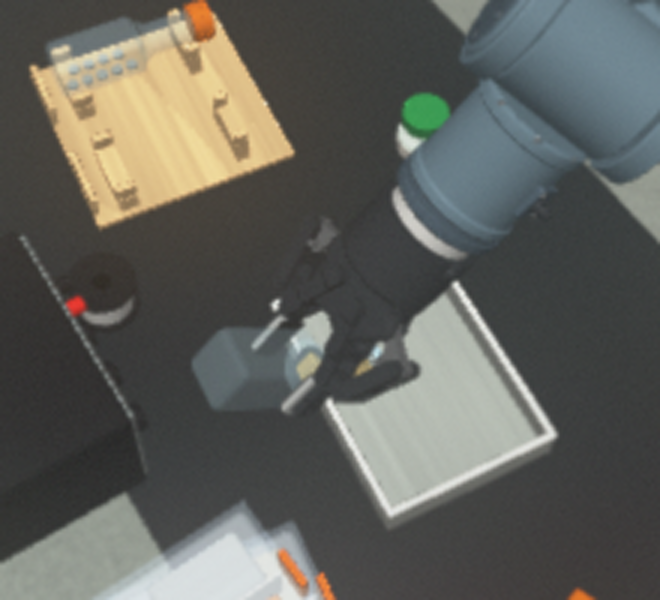

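Call:
step_arm(plan=[[[0,0,0.006],[0,0,0]],[[0,-0.0144,0.0232],[0,0,0]],[[0,-0.0325,0.0446],[0,0,0]],[[0,-0.0506,0.066],[0,0,0]],[[0,-0.0325,0.0446],[0,0,0]]])

```text
time_s: 7.4
eef_pos: [0.6543, 0.1977, 0.103]
eef_rot: [0.257, 0.708, 0.621, 0.214]
wrist_force: [-0.4, -0.8, -4.4]
opening: 0.508
```

```bash
python3 look.py a2 wrist
```

```text
7.4 [0.6543 0.1977 0.103 ] [-0.4 -0.8 -4.4] [0.06 0.67 0.06] 0.508 [ 0.228  0.339  1.89  -0.744  0.356 -0.58 ]
[[0.136, 0.77, 0.623], [0.991, -0.096, -0.097], [-0.015, 0.63, -0.776]]
mouth [0.5825 0.2058 0.0554] tilt 39.1
wrist mouth px [[309.4  46.8]] tcp [[314.4 247.1]]
```

View pics/a2_wrist.png

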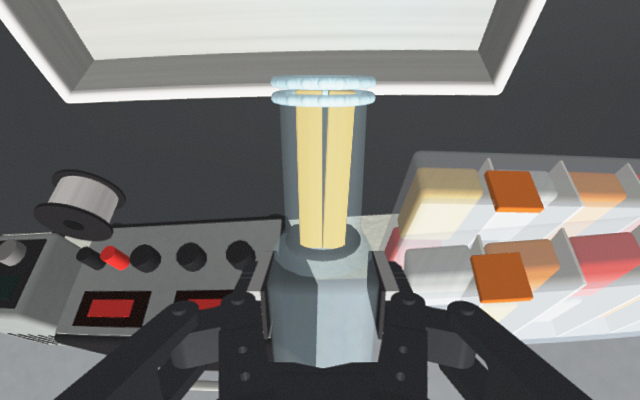

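Call:
step_arm(plan=[[[0,0,0],[0,0,0]],[[0,0,0],[0,0,0]]])

```text
time_s: 7.65
eef_pos: [0.6618, 0.2006, 0.1181]
eef_rot: [0.261, 0.706, 0.619, 0.225]
wrist_force: [1.0, -0.5, -2.5]
opening: 0.506
```

```bash
python3 look.py a3 wrist; python3 -c "
import cv2
im=cv2.imread('pics/a3_wrist.png');cv2.imwrite('pics/a3c.png',cv2.resize(im[40:270,230:420],None,fx=2.6,fy=2.6,interpolation=cv2.INTER_CUBIC))"
```

```text
7.65 [0.6618 0.2006 0.1181] [ 1.  -0.5 -2.5] [0.05 0.57 0.03] 0.506 [ 0.229  0.322  1.883 -0.741  0.354 -0.583]
[[0.134, 0.756, 0.641], [0.991, -0.098, -0.091], [-0.006, 0.647, -0.762]]
mouth [0.5912 0.2088 0.069 ] tilt 40.3
wrist mouth px [[318.2  79.2]] tcp [[321.2 274.9]]
```

View pics/a3c.png

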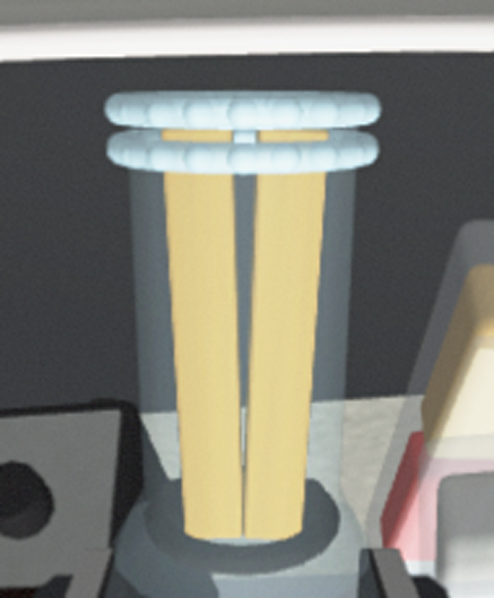

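Call:
step_arm(plan=[[[0,0.0168,-0.0198],[0,0,0]],[[0,0.0181,-0.0213],[0,0,0]],[[0,0,0],[0,0,0]],[[0,-0.0194,0.0229],[0,0,0]],[[0,0,0],[0,0,0]]])

```text
time_s: 8.2
eef_pos: [0.653, 0.1975, 0.101]
eef_rot: [0.256, 0.709, 0.622, 0.213]
wrist_force: [-1.6, -0.7, -3.7]
opening: 0.51
```

Call:
step_arm(plan=[[[0,0,0],[0,0,0]],[[0,0,0],[0,0,0]]])

```text
time_s: 8.4
eef_pos: [0.6622, 0.2008, 0.1187]
eef_rot: [0.262, 0.706, 0.618, 0.226]
wrist_force: [0.5, 0.9, -1.7]
opening: 0.508
```

```bash
python3 look.py a4 wrist scene
```

```text
8.4 [0.6622 0.2008 0.1187] [ 0.5  0.9 -1.7] [ 0.08  0.51 -0.  ] 0.508 [ 0.229  0.322  1.883 -0.743  0.353 -0.581]
[[0.133, 0.755, 0.642], [0.991, -0.098, -0.09], [-0.005, 0.649, -0.761]]
mouth [0.5916 0.2091 0.0694] tilt 40.4
wrist mouth px [[318.3  79. ]] tcp [[321.3 274.7]]
scene mouth px [[340.9 264. ]] tcp [[312.8 266.9]]
```

View pics/a4_wrist.png

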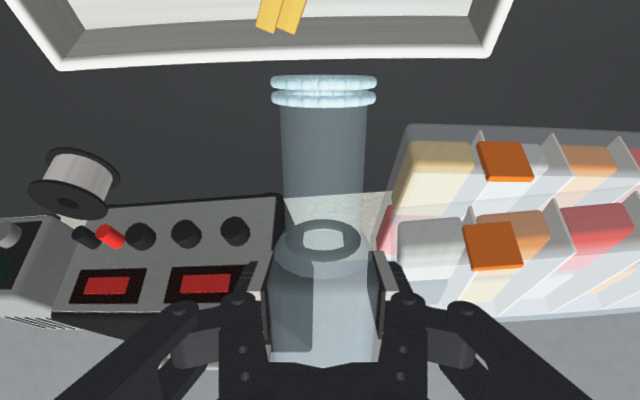

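```bash
python3 - <<'E'
from h import *
for n,y0,y1 in (("w3",40,270),("a4_wrist",40,270)):
    im=cv2.imread(f"pics/{n}.png")[y0:y1,230:420]; cv2.imwrite(f"pics/{n}_z.png",cv2.resize(im,None,fx=2.6,fy=2.6,interpolation=cv2.INTER_CUBIC))
a=cv2.imread("pics/w3_z.png");b=cv2.imread("pics/a4_wrist_z.png");cv2.imwrite("pics/cmp.png",cv2.resize(np.hstack([a,b]),(800,484)))
W=np.load("w4.npy",allow_pickle=True)[0]
rt=R.from_matrix(np.array([[.124,.992,-.003],[.992,-.124,-.001],[-.001,-.002,-1]]));tcp=np.array([.59784,.20588,.18385])
th=np.radians(np.arange(0,360,5))
for phi in (-6,-3,0,3,6,9):
    Q=R.from_rotvec([np.radians(phi),0,0]);o=[]
    for yy in (-.086,-.078):
        P=np.c_[.018*np.cos(th),np.full(72,yy),.0024+.018*np.sin(th)]
        P=Q.apply(P)+[0,0,-.011]
        px=proj(W,tcp+rt.apply(P)); o+=[px[:,0].min(),px[:,0].max(),px[:,1].min(),px[:,1].max()]
    print(phi,np.round(o,1))
E
```

```text
-6 [275.8 368.1  70.8  86.2 276.3 367.6  95.1 104.6]
-3 [274.1 369.7  71.1  82.4 274.8 369.1  96.5 101.5]
0 [272.3 371.5  72.3  79.  273.2 370.6  98.7  98.9]
3 [270.4 373.3  74.4  75.9 271.5 372.2  96.3 101.9]
6 [268.4 375.3  73.2  77.6 269.8 373.9  94.3 106. ]
9 [266.2 377.4  70.9  81.9 267.9 375.7  92.8 111.1]
```

View pics/cmp.png

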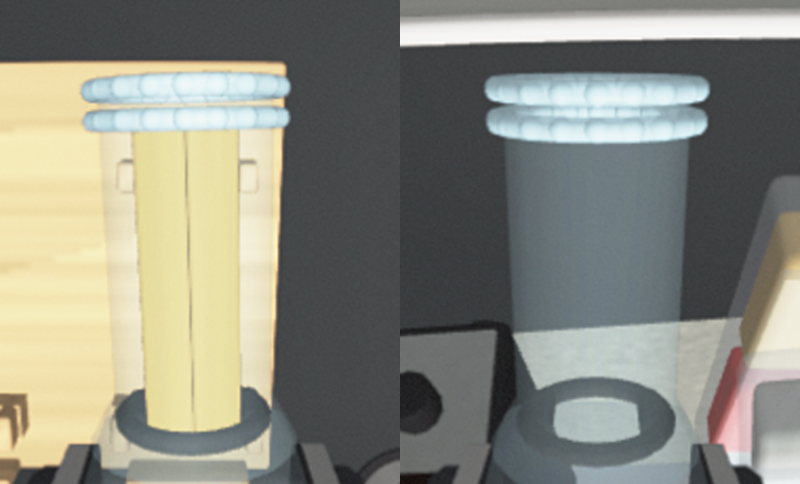

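View pics/a4_scene.png

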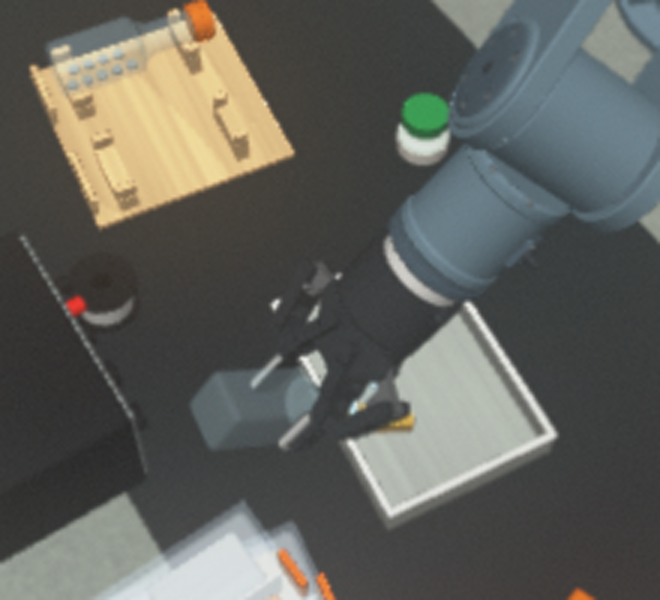

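Call:
step_arm(plan=[[[0,0.008,-0.009],[0,0,0]],[[0,0.026,-0.03],[0,0,0]],[[0,0.052,-0.061],[0,0,0]],[[0,0.052,-0.061],[0,0,0]]])

```text
time_s: 8.9
eef_pos: [0.6651, 0.2022, 0.2061]
eef_rot: [0.264, 0.705, 0.617, 0.23]
wrist_force: [1.0, -0.0, 0.0]
opening: 0.509
```

```bash
python3 look.py a5 wrist top; python3 - <<'E'
from h import *
from bench import telemetry
im=cv2.imread("pics/a5_top.png");cv2.imwrite("pics/a5_topz.png",cv2.resize(im[140:260,210:420],None,fx=3.8,fy=3.8,interpolation=cv2.INTER_CUBIC))
o=telemetry.get_obs();r=rot(o['eef_rot'])
d=np.array([.592,.195,.198])-o['eef_pos'];print("shift",r.inv().apply(d))
a=np.radians(-7.3);u=np.array([np.cos(a),np.sin(a),0]);s,c=np.sin(np.radians(6)),np.cos(np.radians(6))
yv=u*c+np.array([0,0,s]);zv=u*s-np.array([0,0,c]);xv=np.cross(yv,zv)
print("turn",np.degrees((r.inv()*R.from_matrix(np.c_[xv,yv,zv])).as_rotvec()))
E
```

```text
8.9 [0.6651 0.2022 0.2061] [ 1. -0.  0.] [0.07 0.36 0.08] 0.509 [ 0.23   0.182  1.846 -0.521  0.49  -0.823]
[[0.133, 0.749, 0.649], [0.991, -0.099, -0.088], [-0.002, 0.655, -0.755]]
mouth [0.595  0.2104 0.1562] tilt 41.0
wrist mouth px [[319.9  86.9]] tcp [[322.5 281.9]]
top mouth px [[245.4 165.5]] tcp [[246.7 136.8]]
shift [-0.01532736 -0.05325402 -0.04321253]
turn [34.45453987  0.4435194  -0.2447432 ]
```

View pics/a5_wrist.png

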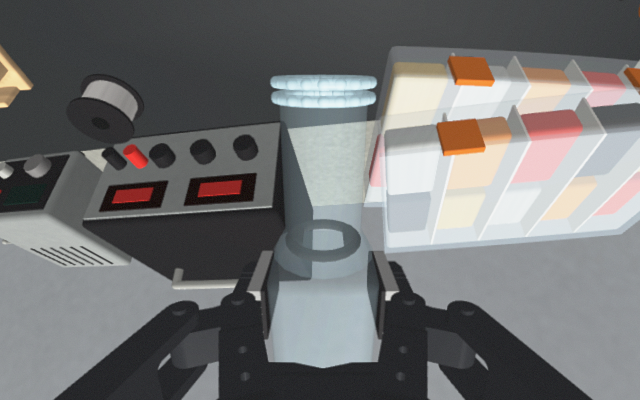

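View pics/a5_topz.png

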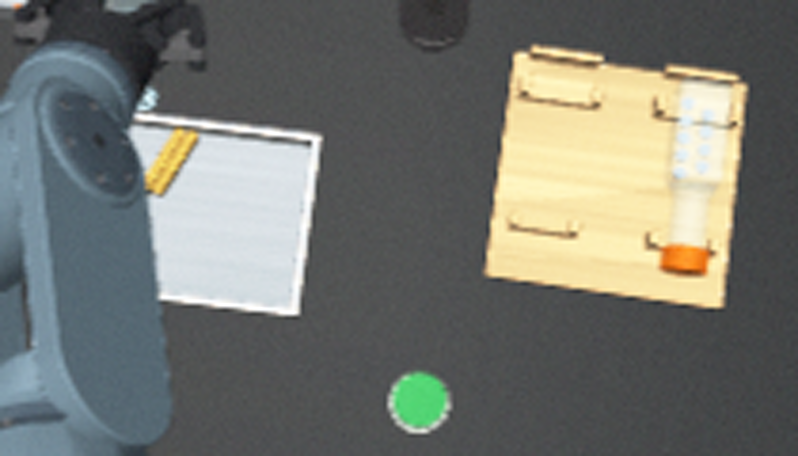

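Call:
step_arm(plan=[[[-0.003,-0.01,-0.009],[6.9,0,0]],[[-0.006,-0.021,-0.018],[13.8,0,0]],[[-0.009,-0.032,-0.026],[20.7,0.1,0]],[[-0.012,-0.043,-0.035],[27.6,0.2,-0.1]],[[-0.015,-0.053,-0.043],[34.4,0.4,-0.2]]])

```text
time_s: 9.5
eef_pos: [0.5902, 0.1948, 0.1949]
eef_rot: [0.037, 0.75, 0.66, 0.03]
wrist_force: [-0.6, -0.6, -2.5]
opening: 0.508
```

Call:
step_arm(plan=[[[0,0,0],[0,0,0]],[[0,0,0],[0,0,0]]])

```text
time_s: 9.7
eef_pos: [0.5916, 0.1945, 0.1942]
eef_rot: [0.04, 0.75, 0.659, 0.033]
wrist_force: [0.4, 1.0, -2.4]
opening: 0.509
```

```bash
cat > go.py <<'E'
from h import *
import sys
from bench import telemetry
T=[float(v) for v in sys.argv[1:4]];tilt=float(sys.argv[4])
o=telemetry.get_obs();r=rot(o['eef_rot']);print(o['time_s'],o['eef_pos'].round(4))
print("shift",r.inv().apply(np.array(T)-o['eef_pos']).round(4))
a=np.radians(-7.3);u=np.array([np.cos(a),np.sin(a),0]);s,c=np.sin(np.radians(tilt)),np.cos(np.radians(tilt))
yv=u*c+np.array([0,0,s]);zv=u*s-np.array([0,0,c]);xv=np.cross(yv,zv)
print("turn",np.degrees((r.inv()*R.from_matrix(np.c_[xv,yv,zv])).as_rotvec()).round(2), "tilt now",np.degrees(np.arcsin(r.as_matrix()[2,1])))
E
python3 go.py .5842 -.1168 .16 6
```

```text
9.7 [0.5916 0.1945 0.1942]
shift [-0.3096  0.029   0.0384]
turn [-0.12  0.2  -0.09] tilt now 5.87916680967765
```

Call:
step_arm(plan=[[[-0.015,0.001,0],[0,0,0]],[[-0.05,0.005,0],[0,0,0]],[[-0.09,0.008,0],[0,0,0]],[[-0.13,0.012,0],[0,0,0]],[[-0.17,0.016,0],[0,0,0]]])

```text
time_s: 10.2
eef_pos: [0.5847, 0.0228, 0.1974]
eef_rot: [0.04, 0.75, 0.66, 0.033]
wrist_force: [-0.1, -0.7, -1.2]
opening: 0.507
```

Call:
step_arm(plan=[[[-0.04,0.004,0.01],[0,0,0]],[[-0.08,0.008,0.02],[0,0,0]],[[-0.12,0.011,0.03],[0,0,0]],[[-0.14,0.013,0.038],[0,0,0]],[[-0.14,0.013,0.038],[0,0,0]]])

```text
time_s: 10.7
eef_pos: [0.5829, -0.1195, 0.16]
eef_rot: [0.039, 0.751, 0.658, 0.032]
wrist_force: [-0.1, 0.8, -1.6]
opening: 0.51
```

Call:
step_arm(plan=[[[0,0,0],[0,0,0]],[[0,0,0],[0,0,0]]])

```text
time_s: 10.9
eef_pos: [0.5844, -0.1156, 0.1619]
eef_rot: [0.039, 0.75, 0.66, 0.033]
wrist_force: [0.3, 0.9, -1.2]
opening: 0.51
```

```bash
python3 go.py .5842 -.1168 .06 6;  python3 look.py a6 wrist scene
```

```text
10.9 [ 0.5844 -0.1156  0.1619]
shift [-0.0011 -0.0105  0.1013]
turn [-0.13  0.11  0.04] tilt now 5.868578166686751
10.9 [ 0.5844 -0.1156  0.1619] [ 0.3  0.9 -1.2] [0.02 0.1  0.05] 0.51 [-0.408  0.24   1.706  0.03   1.097 -1.865]
[[0.127, 0.987, 0.101], [0.992, -0.126, -0.015], [-0.002, 0.102, -0.995]]
mouth [ 0.4986 -0.1056  0.1616] tilt 5.9
wrist mouth px [[317.3  76.8]] tcp [[320.5 273.1]]
scene mouth px [[303.9 136.3]] tcp [[272.7 147.5]]
```

View pics/a6_wrist.png

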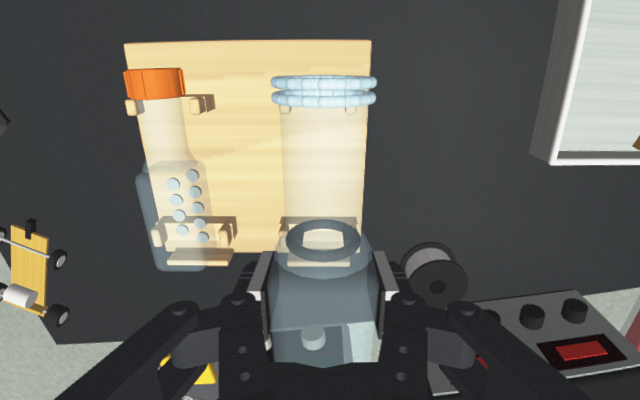

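View pics/a6_scene.png

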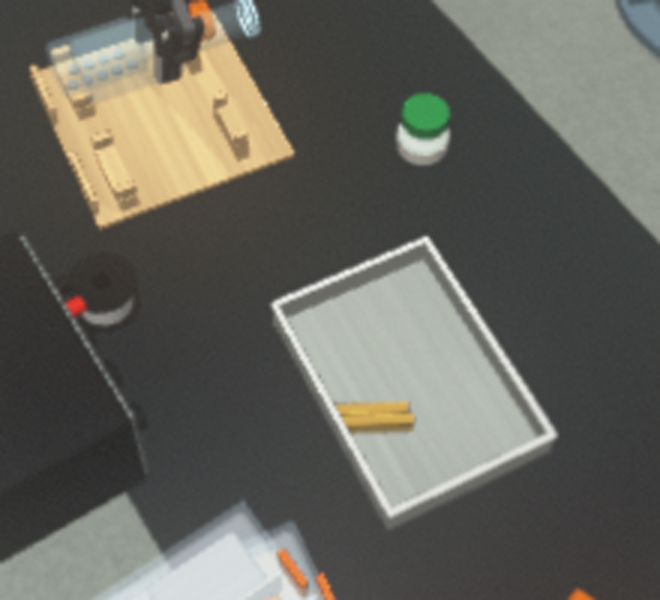

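Call:
step_arm(plan=[[[-0.001,-0.002,0.02],[0,0,0]],[[-0.001,-0.0055,0.055],[0,0,0]],[[-0.001,-0.009,0.09],[0,0,0]],[[-0.001,-0.0115,0.11],[0,0,0]],[[-0.001,-0.0125,0.12],[0,0,0]]])

```text
time_s: 11.5
eef_pos: [0.5829, -0.116, 0.0389]
eef_rot: [0.037, 0.749, 0.66, 0.032]
wrist_force: [-0.7, -0.4, -0.5]
opening: 0.508
```

Call:
step_arm(plan=[[[0,0,0],[0,0,0]],[[0,0,0],[0,0,0]]])

```text
time_s: 11.7
eef_pos: [0.5853, -0.1176, 0.0423]
eef_rot: [0.04, 0.75, 0.66, 0.033]
wrist_force: [-0.2, -0.3, -1.5]
opening: 0.506
```

```bash
python3 go.py .5842 -.1168 .0375 6;  python3 look.py a7 wrist scene
```

```text
11.7 [ 0.5853 -0.1176  0.0423]
shift [ 0.0007 -0.0016  0.0046]
turn [-0.05  0.12  0.03] tilt now 5.946616955756218
11.7 [ 0.5853 -0.1176  0.0423] [-0.2 -0.3 -1.5] [-0.03  0.04  0.  ] 0.506 [-0.411  0.417  1.758  0.035  0.867 -1.877]
[[0.127, 0.987, 0.102], [0.992, -0.126, -0.015], [-0.002, 0.104, -0.995]]
mouth [ 0.4994 -0.1076  0.0419] tilt 5.9
wrist mouth px [[318.4  76.3]] tcp [[321.4 272.4]]
scene mouth px [[304.7 165.2]] tcp [[276.1 175.9]]
```

View pics/a7_wrist.png

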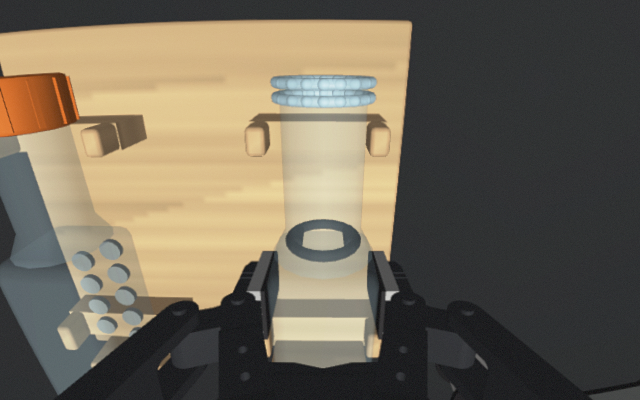

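Call:
step_arm(plan=[[[-0.001,-0.0005,0.002],[0,0,0]],[[-0.001,-0.001,0.0045],[0,0,0]],[[-0.001,-0.001,0.0045],[0,0,0]],[[-0.001,-0.001,0.0045],[0,0,0]]])

```text
time_s: 12.2
eef_pos: [0.5843, -0.119, 0.0373]
eef_rot: [0.04, 0.75, 0.66, 0.033]
wrist_force: [1.3, -0.2, 4.0]
opening: 0.507
```

```bash
python3 go.py .5842 -.1168 .0375 6;  python3 look.py a8 wrist scene
```

```text
12.2 [ 0.5843 -0.119   0.0373]
shift [ 0.0022 -0.0004 -0.0002]
turn [-0.06  0.13 -0.02] tilt now 5.935663076334702
12.2 [ 0.5843 -0.119   0.0373] [ 1.3 -0.2  4. ] [-0.02  0.11  0.02] 0.507 [-0.414  0.424  1.76   0.036  0.857 -1.879]
[[0.128, 0.987, 0.102], [0.992, -0.127, -0.015], [-0.002, 0.103, -0.995]]
mouth [ 0.4985 -0.109   0.037 ] tilt 5.9
wrist mouth px [[317.8  77.3]] tcp [[320.9 273.6]]
scene mouth px [[304.8 165.8]] tcp [[276.3 176.5]]
```

View pics/a8_wrist.png

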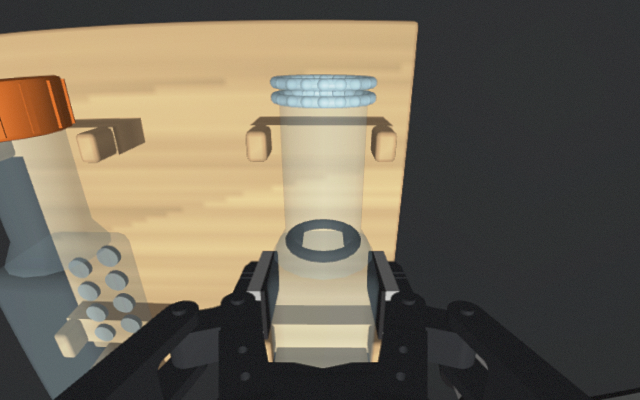

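View pics/a8_scene.png

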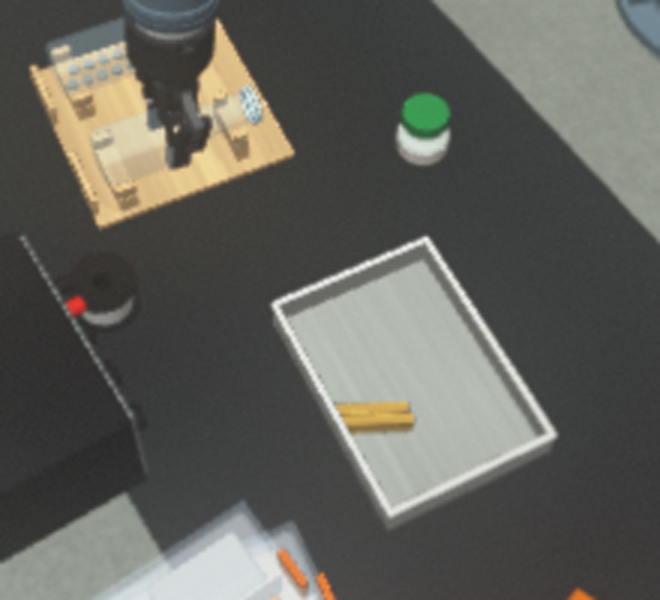

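Call:
step_arm(plan=[[[0,0,0],[0,0,0]],[[0,0,0],[0,0,0]],[[0,0,0],[0,0,0]],[[0,0,0],[0,0,0]],[[0,0,0],[0,0,0]]], fingers=100)

```text
time_s: 12.8
eef_pos: [0.5834, -0.1185, 0.0362]
eef_rot: [0.039, 0.75, 0.66, 0.033]
wrist_force: [-0.7, 1.1, -0.4]
opening: 1.003
```

Call:
step_arm(plan=[[[0,0,0],[0,0,0]],[[0,0,0],[0,0,0]],[[0,0,0],[0,0,0]]])

```text
time_s: 13.1
eef_pos: [0.5836, -0.1186, 0.0365]
eef_rot: [0.039, 0.75, 0.66, 0.033]
wrist_force: [-0.7, -0.3, 0.2]
opening: 0.999
```

```bash
python3 go.py .5743 -.119 .2 6;  python3 look.py a9 wrist
```

```text
13.1 [ 0.5836 -0.1186  0.0365]
shift [-0.0019  0.0075 -0.1636]
turn [-0.16  0.1  -0.01] tilt now 5.839265226844583
13.1 [ 0.5836 -0.1186  0.0365] [-0.7 -0.3  0.2] [ 0.    0.03 -0.07] 0.999 [-0.414  0.425  1.761  0.036  0.857 -1.879]
[[0.127, 0.987, 0.101], [0.992, -0.127, -0.015], [-0.002, 0.102, -0.995]]
mouth [ 0.4977 -0.1085  0.0363] tilt 5.8
wrist mouth px [[317.8  77.4]] tcp [[320.9 273.7]]
```

View pics/a9_wrist.png

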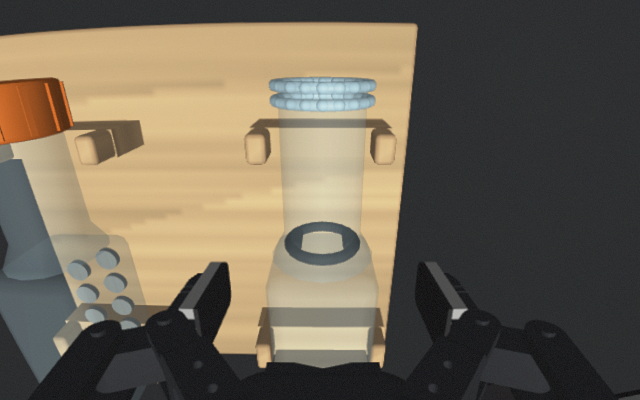

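Released and the bottle settled in its bay. I'll back off straight up to the first viewing pose, so I can compare with picture w1.

Call:
step_arm(plan=[[[0,0.003,-0.02],[0,0,0]],[[0,0.007,-0.06],[0,0,0]],[[0,0.011,-0.1],[0,0,0]],[[0,0.014,-0.14],[3,0,0]],[[0,0.016,-0.166],[5.8,0,0]]])

```text
time_s: 13.65
eef_pos: [0.5834, -0.1186, 0.2071]
eef_rot: [0.002, 0.751, 0.66, -0.0]
wrist_force: [0.1, 0.5, -0.5]
opening: 0.999
```

Call:
step_arm(plan=[[[0,0,0],[0,0,0]],[[0,0,0],[0,0,0]],[[0,0,0],[0,0,0]]])

```text
time_s: 13.95
eef_pos: [0.5816, -0.1177, 0.2015]
eef_rot: [-0.0, 0.751, 0.661, -0.001]
wrist_force: [-1.3, 0.4, -0.9]
opening: 1.0
```

```bash
python3 look.py b1 wrist scene top; python3 - <<'E'
from h import *
from bench import viewer,nets
W=viewer.get_calibration("wrist")
W1=np.load("w1.npy",allow_pickle=True)[0]
im=cv2.imread("pics/b1_wrist.png")
a=cv2.imread("pics/w1.png")[60:275,270:380];b=im[60:275,270:380]
cv2.imwrite("pics/cmp2.png",cv2.resize(np.hstack([a,b]),None,fx=2.6,fy=2.6,interpolation=cv2.INTER_CUBIC))
bx=np.radians(-7.3);ex=np.array([np.cos(bx),np.sin(bx)])
m=np.array([.6086,-.1215])
for C in (W1,W):
  print([proj(C,[*(m+x*ex),.046]).round(1).tolist() for x in (-.112,-.044,.044)])
viewer.camera("top")
for t in ["bottle","bottle_mouth","solder_spool","flux_jar"]:
    print(t,[(d['score'],[round(v) for v in d['extent']]) for d in nets.boxes_of(t,"wrist")[:2]],[(d['score'],[round(v) for v in d['extent']]) for d in nets.boxes_of(t,"top")[:2]])
c=cv2.imread("pics/b1_top.png");cv2.imwrite("pics/b1_topz.png",cv2.resize(c[140:260,210:420],None,fx=3.8,fy=3.8,interpolation=cv2.INTER_CUBIC))
E
```

```text
13.95 [ 0.5816 -0.1177  0.2015] [-1.3  0.4 -0.9] [-0.04  0.01  0.01] 1.0 [-3.990e-01  2.570e-01  1.594e+00 -1.000e-03  1.291e+00 -1.841e+00]
[[0.127, 0.992, -0.002], [0.992, -0.127, -0.001], [-0.001, -0.002, -1.0]]
mouth [ 0.4962 -0.1077  0.2102] tilt -0.1
wrist mouth px [[317.8  77.6]] tcp [[320.9 274.1]]
scene mouth px [[303.6 122.1]] tcp [[271.8 135.8]]
top mouth px [[357.7 197.5]] tcp [[360.8 167.9]]
[[[321.2, 91.4]], [[321.3, 169.3]], [[321.5, 255.9]]]
[[[321.6, 91.4]], [[321.7, 169.5]], [[321.8, 256.6]]]
bottle [(0.57, [299, 96, 349, 268])] [(0.62, [348, 169, 365, 176])]
bottle_mouth [(0.72, [299, 95, 349, 266])] [(0.65, [350, 166, 365, 176])]
solder_spool [(0.7, [395, 248, 456, 307])] [(0.69, [314, 132, 335, 155])]
flux_jar [(0.33, [298, 91, 348, 265])] []
```

View pics/cmp2.png

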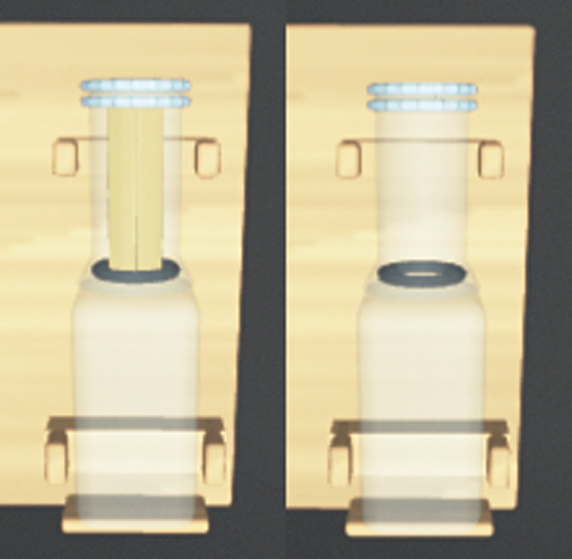

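View pics/b1_scene.png

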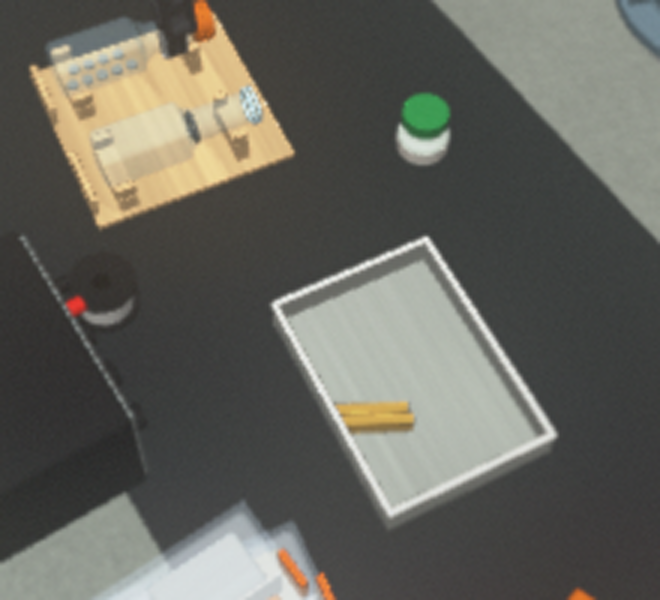

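```bash
python3 -c "
from bench import ticket
print(ticket.hand_in())"
```

```text
the job is handed in; nothing more can be done
None
```

I gripped the open bottle by its body and tipped it about 40° mouth-down over the tray's far edge. Two taps of the rim at roughly 0.3 m/s freed the bars. The first tap shifted and spread them, and both slid into the tray on the second. I then laid the empty bottle back in its own bay, backed off and handed in at about 14 s of the 48 s.

- **Bars:** the last scene picture shows both lying side by side in the tray, against its far wall.
- **Bottle:** next to the first wrist picture, it lies about 2 mm further from the robot, within the 12 mm and 15 mm limits. The first tap had turned it about 6° in the grip, so I tilted the tool by the same amount to lay it level.
- **Other things:** the spare bottle, spool and jar look unmoved in the pictures. I didn't re-measure the other bench objects, but nothing came near them.
- **Tap force:** I couldn't read the peak force of the taps, because force is only reported at the end of each move and showed nothing unusual there.
- **Detectors:** at the end, the trained network saw only part of the bottle in the top view, because the arm covered the rest. It also reported the flux jar at the bottle's place in the wrist view with a low score (0.33). I went by the wrist and scene pictures instead.

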